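# Clear the desk planning board and put its cover on

## Task

Take the scraper block by its yellow grip and use it to wipe all four loose chips off the blue planning sheet into the black trough at the board's end, moving the chips with nothing but the scraper. Stand the scraper upright on the desk, clear of the board, and let go of it. Then lift the clear cover by its blue handle and lower it level over the board's two steel pins until it lies fully home and flat, without letting it drop; leave the tumbler, the stapler and the note pad alone.

Things in the scene. Friction and masses are not known exactly. Their poses are not given: they have to be found in the camera images.
- board: Planning board, fixed to the desk. Origin at desk level under the centre of its pale blue gridded sheet; x points to the trough, y to the left, z up. The flat sheet, 140 x 140 mm (x, y from -70 to +70), lies 28 mm above the desk. Blue curbs 28 mm wide (|y| 70 to 98 mm) along both sides rise 5 mm above the sheet (33 mm above the desk). The rear (-x) end is open, with no curb.
- trough (a point): Centre of the black floor of the catch trough at the board's +x end, where the sheet drops off. The trough is 85 mm (board x from 70 to 155) by 140 mm (board y from -70 to +70); its floor is 4 mm above the desk, 24 mm below the sheet; outer wall 5 mm thick, 45 mm tall; side walls 33 mm tall.
- pin_left (a point): Tip of the steel guide pin on the left (+y) curb, at x = 0, y = +84 mm of the board. The pin is 10 mm in diameter and stands 22 mm above the curb (tip 55 mm above the desk); its upper 9 mm taper to 4 mm.
- pin_right (a point): Tip of the same kind of pin on the right (-y) curb, at x = 0, y = -84 mm of the board.
- chip1: Loose round plastic chip (planning token), 34 mm across, 8 mm thick, 12 g, red with a white spot, starting flat on the board's sheet, 40 mm or more clear of the sheet's rear (-x) edge. Origin at the disc's centre; z is its axis.
- chip2: Loose round plastic chip (planning token), 34 mm across, 8 mm thick, 12 g, yellow with a white spot, starting flat on the board's sheet, 40 mm or more clear of the sheet's rear (-x) edge. Origin at the disc's centre; z is its axis.
- chip3: Loose round plastic chip (planning token), 34 mm across, 8 mm thick, 12 g, green with a white spot, starting flat on the board's sheet, 40 mm or more clear of the sheet's rear (-x) edge. Origin at the disc's centre; z is its axis.
- chip4: Loose round plastic chip (planning token), 34 mm across, 8 mm thick, 12 g, orange with a white spot, starting flat on the board's sheet, 40 mm or more clear of the sheet's rear (-x) edge. Origin at the disc's centre; z is its axis.
- scraper: Scraper block, about 220 g, standing on the desk left or right of the board. Black base 120 mm long (y), 30 mm thick (x), 22 mm tall; on it a yellow upright grip 90 mm long (y), 26 mm thick (x), from 22 to 65 mm above the underside, to pinch across its thickness. Origin: centre of the underside; z up. Same either way round; fits between the curbs with 10 mm to spare each side.
- cover: Clear plate with blue edging, about 250 g, flat on the desk on the board's other side; 130 (x) by 196 (y) by 5 mm. Blue upright handle at its centre, 90 mm long (y), 22 mm thick (x), from 5 to 50 mm above the underside, to pinch across its thickness. Origin: centre of the underside; z up. Same either way round. Home: underside on the curbs 33 mm above the desk, origin over the board's.
- cover_hole_left (a point): Centre, at the underside, of the 15 mm through-hole for a pin at y = +84 mm of the cover.
- cover_hole_right (a point): The same for the hole at y = -84 mm of the cover.
- tumbler: Bystander: grey drinks tumbler with black lid, 76 mm across, 139 mm tall, upright. Origin at the centre of the underside.
- stapler: Bystander: red and black stapler, 135 mm long (its y), 34 mm wide, 58 mm tall. Origin at the centre of the underside.
- notes: Bystander: pad of yellow sticky notes, 76 x 76 x 30 mm. Origin at the centre of the underside.
Mind the look-alikes: they are no part of the job. There is more than one size of the chip3; the one meant has the size given above.

How it is judged (in metres and radians):
On the way, in this order (a step that is already met when the one before it is completed fails the run):
1. all four chips lie in the trough (x of chip1 in the frame of board between 0.07 and 0.158 m and y of chip1 in the frame of board between -0.072 and 0.072 m and z of each of chip1, chip2, chip3, chip4 in the frame of board below 0.027 m and x of chip2 in the frame of board between 0.07 and 0.158 m and y of chip2 in the frame of board between -0.072 and 0.072 m and x of chip3 in the frame of board between 0.07 and 0.158 m and y of chip3 in the frame of board between -0.072 and 0.072 m and x of chip4 in the frame of board between 0.07 and 0.158 m and y of chip4 in the frame of board between -0.072 and 0.072 m), for 0.2 s.
2. the scraper stands upright on the desk, clear of the board, let go (height (world z) of scraper between -0.004 and 0.004 m and angle between scraper's own z axis and vertical below 0.1 rad and contact force between scraper and board below 0.1 N and contact force between the fingers and scraper below 0.1 N), for 0.2 s.
At the end, for the whole second after the job is handed in: All chips inside the trough, below sheet level; scraper upright on the desk (4 mm, 0.1 rad), off the board; cover on the curbs over both pins (underside 30-35.5 mm up, tilt under 0.03 rad, centre within 6 mm, turn under 0.06 rad, either way round); all at rest (0.02 m/s) (all of step 1 and height (world z) of scraper between -0.004 and 0.004 m and angle between scraper's own z axis and vertical below 0.1 rad and contact force between scraper and board below 0.1 N and z of cover in the frame of board between 0.03 and 0.0355 m and angle between cover's own z axis and vertical below 0.03 rad and horizontal distance between cover and board below 0.006 m and angle between the y axis of cover and the y axis of board, either way round below 0.06 rad and linear speed of each of chip1, chip2, chip3, chip4, scraper, cover below 0.02 m/s); the robot touches nothing.
It fails at once if a chip is pushed (over 1 N) by the fingers, the arm or the cover instead of the scraper (contact force between any of the fingers, the arm, cover and chip1 above 1 N or contact force between any of the fingers, the arm, cover and chip2 above 1 N or contact force between any of the fingers, the arm, cover and chip3 above 1 N or contact force between any of the fingers, the arm, cover and chip4 above 1 N).
It fails at once if the cover is dropped: it moves faster than 0.45 m/s out of the fingers (contact force between the fingers and cover below 0.1 N and linear speed of cover above 0.45 m/s).
It fails at once if the tumbler, the stapler or the note pad is moved more than 30 mm or the tumbler tipped by more than 0.3 rad (distance of any of tumbler, stapler, notes from where it was at the start of the episode above 0.03 m or angle between tumbler's own z axis and vertical above 0.3 rad).
It also fails if it takes over 69 s, if anything falls off the work surface, if the arm or the gripper's body presses on something with over 40 N, if the wrist force passes 120 N, or if a joint passes its speed limit or range.

## Robot

A 6-joint arm with a two-finger parallel gripper is mounted at the origin on the work surface. World frame = base frame: x ahead of the robot, y to its left, z up, the work surface at z = 0. Lengths are in m, angles in degrees, forces in N, time in s.
With the tool pointing down it reaches from about 0.325 to 0.85 m from the base axis. Payload 15.5 kg.
Tool frame: the origin (TCP) lies midway between the tips of the shut fingers; the grasp point (between the pads) lies 19 mm behind it; z points along the fingers, y is the line along which they close (so a half turn about z gives the same grasp; the last joint's range is limited). The gripper opens to 91 mm and grips with 3 to 60 N. Pads are 32 mm wide; open, the fingers measure 118 mm over their backs; the gripper's body (76 mm by 178 mm) begins 60 mm behind the grasp point.
Start: joints at [58.356, 28.281, 77.091, -0, 74.628, -5.472], TCP at [0.276, 0.561, 0.214] pointing down, gripper open.
Joint ranges: [-166.48, 166.48], [-47.26, 123.95], [12.59, 153.08], [-70.14, 250.14], [6.76, 159.57], [-176.63, 176.63]. Speed limits (degrees/s): [108.29, 108.29, 147.25, 172.46, 172.46, 172.46].

## Interface

Orientations are given as a 3x3 rotation matrix whose columns are the frame's x, y, z axes.
In Python, from bench import ctrl gives the robot as it stands. The module is installed in compiled form; this text tells all that it offers. Calls block until the motion is done:
- ctrl.goto(position, orientation): joint-space move of the TCP to a pose.
- ctrl.move_l(position, vel=0.15, ori=None, contact_N=None): straight line of the TCP; ori=None keeps the orientation; vel is the mean speed in m/s. With contact_N (N) it stops when the force on the tool has changed by that much, and returns True; else False.
- ctrl.movej(angles): joint-space move.
- ctrl.command_gripper(opening): opening from 0.0 (shut) to 1.0 (fully open); the grip force is fixed at half the most; returns when the fingers have stopped.
- ctrl.sleep(seconds).
- ctrl.ik(position, orientation): joint angles nearest the present ones, or None.
- ctrl.read_camera(name): name is "scene" or "side" or "wrist"; returns the picture (420x560x3 uint8, blue, green, red); there is no depth.
- ctrl.camera_params(name): a dict with "fx", "fy", "cx", "cy" (pixels), "pose" (4x4, takes a point from camera to world coordinates); the wrist camera has in their place "T_tool_cam" (4x4, takes a point from camera to tool coordinates, whose origin is the TCP and whose axes are the flange's). Camera axes: x right, y up, looking along -z (the intrinsics and any distortion apply to the point x, -y, -z); pixel columns grow to the right and rows downward; lengths in m; the calibration is good to about 2 mm. The wrist camera is an equidistant fisheye: a pixel r from the principal point sees the ray r / f radians off the axis. A picture is of the moment at which its call begins: read the wrist's pose just before it. camera_params takes no time and is no camera call.
A pose or a line that the arm cannot do raises ctrl.MotionError and nothing moves.
- ctrl.sign_off(): hands the job in, once; it reports no verdict.
Readings, each from a call of its own:
- ctrl.current_t(): time.
- ctrl.current_q(): joint angles.
- ctrl.current_dq(): joint speeds.
- ctrl.current_effort(): joint torques, N m.
- ctrl.current_tool_pos(): TCP position.
- ctrl.current_eef_rot(): TCP orientation.
- ctrl.current_contact_force(): force on the tool from outside, world axes, zero at the start.
- ctrl.current_wrist_torque(): the same for the moment, N m.
- ctrl.current_grip_width(): opening from 0.0 (shut) to 1.0 (fully open).
Only numpy, scipy, OpenCV 4.12 (cv2) and the standard library are available. Lean on these libraries where they do the work, as an engineer would, in place of code of your own. Each camera call takes 0.05 s, during which the arm holds its last target. There are 200 camera calls.

## Working session

There is one attempt and no reset: what is moved stays moved. The work goes in short steps, each a Python script; the robot and the scene stay as the last script left them, time stands still between calls to the robot, and variables do not carry over. Pictures are saved under pics/ and viewed, on a budget of 10 in all, crops included, one or two more only if the job needs it, and the job is handed in when it is done.

```bash
mkdir -p pics; python3 - <<'E'
from bench import ctrl
import cv2,numpy as np
np.set_printoptions(precision=4,suppress=True)
for n in ("scene","side","wrist"):
    print(n,ctrl.camera_params(n)); cv2.imwrite(f"pics/{n}0.png",ctrl.read_camera(n))
a=cv2.imread("pics/scene0.png");b=cv2.imread("pics/side0.png")
print(ctrl.current_t(),ctrl.current_eef_rot())
E
```

```text
scene {'fx': 380.85784204560593, 'fy': 380.85784204560593, 'cx': 281.7915550267153, 'cy': 204.06436185487377, 'pose': array([[ 0.8772, -0.4057,  0.257 ,  0.8951],
       [ 0.4801,  0.749 , -0.4565, -0.5003],
       [-0.0073,  0.5238,  0.8518,  0.9916],
       [ 0.    ,  0.    ,  0.    ,  1.    ]])}
side {'fx': 467.8789796654742, 'fy': 467.8789796654742, 'cx': 286.2417942001824, 'cy': 208.22979058152578, 'pose': array([[-0.9679,  0.1713, -0.1837,  0.4142],
       [-0.2509, -0.6189,  0.7444,  0.8232],
       [ 0.0138,  0.7666,  0.642 ,  0.7708],
       [ 0.    ,  0.    ,  0.    ,  1.    ]])}
wrist {'fx': 325.19226210127806, 'fy': 325.19226210127806, 'cx': 281.5814695448713, 'cy': 205.92838439344993, 'T_tool_cam': array([[ 0.0013,  0.9671,  0.2544,  0.0722],
       [ 1.    , -0.0012, -0.0005, -0.0002],
       [-0.0002,  0.2544, -0.9671, -0.1709],
       [ 0.    ,  0.    ,  0.    ,  1.    ]])}
0.15 [[-0.8975  0.441  -0.0005]
 [ 0.441   0.8975 -0.0008]
 [ 0.0001 -0.0009 -1.    ]]
```

View pics/scene0.png

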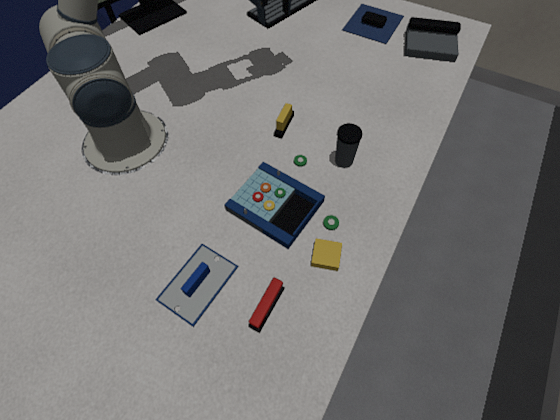

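View pics/side0.png

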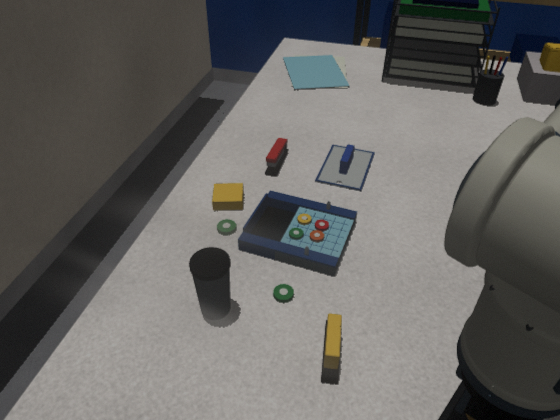

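```bash
cat > h.py <<'E'
import numpy as np, cv2
from bench import ctrl
np.set_printoptions(precision=4,suppress=True)
def ray(cam,uv,tool=None):
    p=ctrl.camera_params(cam); u,v=uv
    x,y=(u-p["cx"])/p["fx"],(v-p["cy"])/p["fy"]
    if cam=="wrist":
        r=np.hypot(x,y)+1e-12; d=np.array([x/r*np.sin(r),-y/r*np.sin(r),-np.cos(r)]); T=tool@p["T_tool_cam"]
    else: d=np.array([x,-y,-1]); T=p["pose"]
    d=T[:3,:3]@d
    return T[:3,3],d/np.linalg.norm(d)
def onplane(cam,uv,z,tool=None):
    o,d=ray(cam,uv,tool); return o+d*(z-o[2])/d[2]
def tri(rays):
    A=sum(np.eye(3)-np.outer(d,d) for o,d in rays); b=sum((np.eye(3)-np.outer(d,d))@o for o,d in rays)
    X=np.linalg.solve(A,b); return X,max(np.linalg.norm(np.cross(X-o,d)) for o,d in rays)
def proj(cam,X,tool=None):
    p=ctrl.camera_params(cam); T=tool@p["T_tool_cam"] if cam=="wrist" else p["pose"]
    q=T[:3,:3].T@(np.asarray(X)-T[:3,3]); q=np.array([q[0],-q[1],-q[2]])
    if cam=="wrist":
        r=np.hypot(q[0],q[1])+1e-12; t=np.arctan2(r,q[2]); return np.array([p["cx"]+p["fx"]*t*q[0]/r,p["cy"]+p["fy"]*t*q[1]/r])
    return np.array([p["cx"]+p["fx"]*q[0]/q[2],p["cy"]+p["fy"]*q[1]/q[2]])
def tool():
    T=np.eye(4); T[:3,:3]=ctrl.current_eef_rot(); T[:3,3]=ctrl.current_tool_pos(); return T
def down(yaw):  # tool y axis at yaw (rad), z down
    y=np.array([np.cos(yaw),np.sin(yaw),0]); z=np.array([0,0,-1.]); return np.column_stack([np.cross(y,z),y,z])
def shot(name):
    T=tool(); im=ctrl.read_camera("wrist"); cv2.imwrite(f"pics/{name}.png",im); np.save(f"pics/{name}.npy",T); return im,T
E
python3 - <<'E'
from h import *
for n,a,b,z in [("scraper",(284,117),(333,340),.05),("cover",(196,279),(347,158),.03),("boardctr",(265,193),(317,233),.028),("stapler",(266,304),(277,153),.03),("notes",(327,254),(228,197),.02),("tumbler",(348,135),(211,265),.139),("boardTroughL",(323,199),(240,251),.02),("boardTroughR",(291,243),(271,196),.02)]:
    print(n,onplane("scene",a,z),onplane("side",b,z))
E
```

```text
scraper [0.4518 0.3108 0.05  ] [0.4468 0.3224 0.05  ]
cover [ 0.517  -0.2975  0.03  ] [ 0.5157 -0.2966  0.03  ]
boardctr [0.5408 0.0265 0.028 ] [0.5352 0.0298 0.028 ]
stapler [ 0.7134 -0.2668  0.03  ] [ 0.7137 -0.2676  0.03  ]
notes [ 0.79   -0.0623  0.02  ] [ 0.7844 -0.0509  0.02  ]
tumbler [0.6948 0.2599 0.139 ] [0.6873 0.2842 0.139 ]
boardTroughL [0.7027 0.0954 0.02  ] [0.6918 0.1255 0.02  ]
boardTroughR [ 0.6866 -0.0801  0.02  ] [ 0.6793 -0.0843  0.02  ]
```

```bash
python3 - <<'E'
from h import *
for n,p in [("A",(.45,.13,.26)),("B",(.45,-.10,.26))]:
    ctrl.goto(p,down(np.pi/2)); ctrl.sleep(.3)
    im,T=shot("w"+n); print(T[:3])
    cv2.imwrite(f"pics/w{n}_big.png",cv2.resize(im,(800,600),interpolation=cv2.INTER_CUBIC))
print(ctrl.current_t())
E
```

```text
[[-1.     -0.0005 -0.0001  0.45  ]
 [-0.0005  1.     -0.      0.1303]
 [ 0.0001 -0.     -1.      0.2599]]
[[-1.     -0.0014  0.      0.4502]
 [-0.0014  1.      0.0001 -0.0992]
 [-0.      0.0001 -1.      0.26  ]]
3.475
```

View pics/wA_big.png

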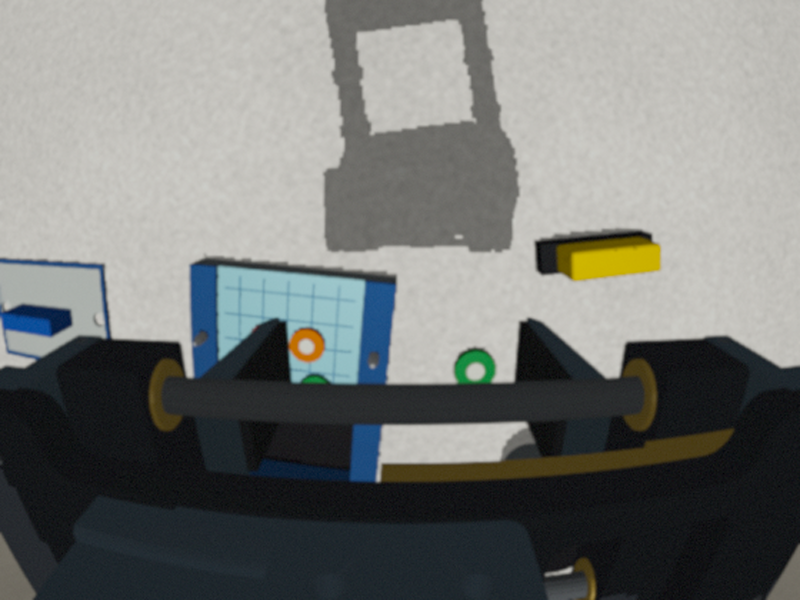

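View pics/wB_big.png

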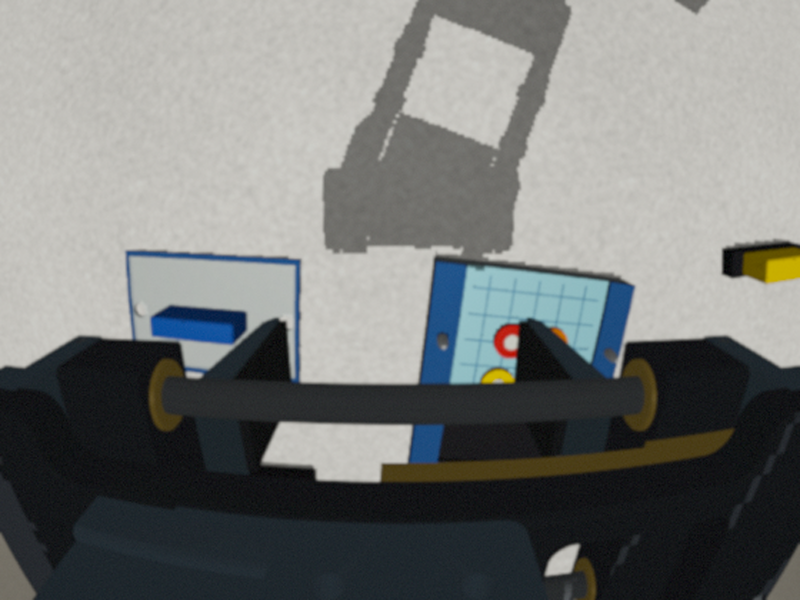

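```bash
python3 - <<'E'
from h import *
for n,p,pts in [("D",(.62,-.09,.26),[(.46,-.40,0),(.7,.14,.05)]),("C",(.62,.17,.26),[(.4,.36,.06),(.7,-.08,.0)])]:
    ctrl.goto(p,down(np.pi/2)); ctrl.sleep(.3)
    im,T=shot("w"+n)
    q=np.array([proj("wrist",x,T) for x in pts]); u0=max(0,int(q[:,0].min())-15); v0=max(0,int(q[:,1].min())-15)
    s=2.; c=im[v0:v0+300,u0:u0+400]; print(n,u0,v0,s,T[:3,3],q)
    cv2.imwrite(f"pics/w{n}_big.png",cv2.resize(c,None,fx=s,fy=s,interpolation=cv2.INTER_CUBIC))
print(ctrl.current_t())
E
```

```text
D 60 61 2.0 [ 0.6195 -0.0902  0.2605] [[ 75.6434  76.7124]
 [447.808  242.6103]]
C 103 0 2.0 [0.6202 0.169  0.26  ] [[436.1012  13.4405]
 [118.9585 230.3055]]
5.9083
```

View pics/wC_big.png

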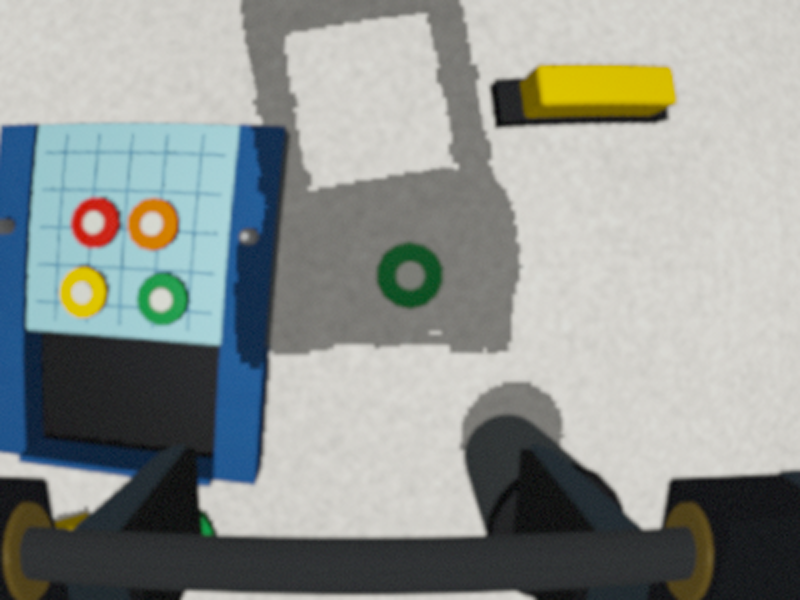

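View pics/wD_big.png

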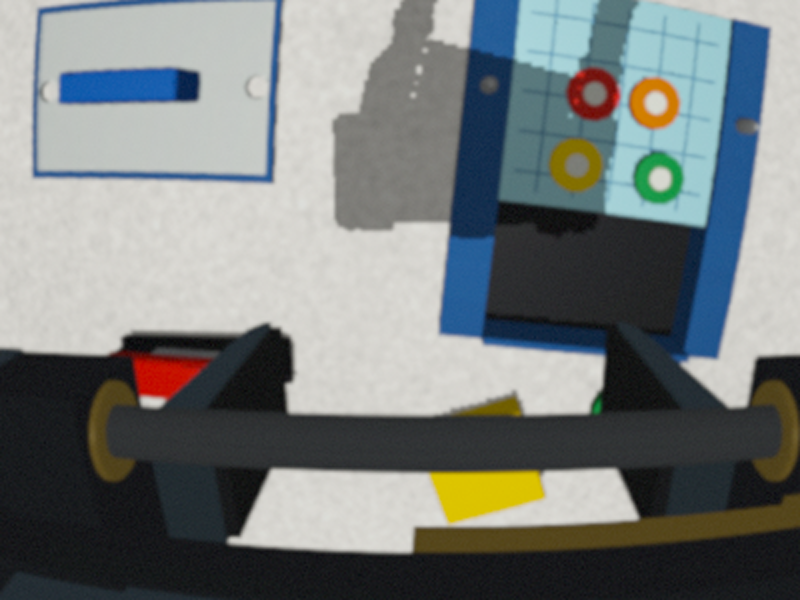

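```bash
cat > meas.py <<'E'
from h import *
from scipy.optimize import least_squares
TT={k:np.load(f"pics/w{k}.npy") for k in "ABCD"}
f={"A":lambda p:(p[0]*.7,p[1]*.7),"B":lambda p:(p[0]*.7,p[1]*.7),"C":lambda p:(103+p[0]/2,p[1]/2),"D":lambda p:(60+p[0]/2,61+p[1]/2)}
def T(name,**o):
    X,e=tri([ray("wrist",f[k](p),TT[k]) for k,p in o.items()]); print(name,X,"miss",round(e,4)); return X
pr=T("pinR",A=(199,338),B=(443,341),C=(4,227),D=(489,82)); pl=T("pinL",A=(374,360),B=(613,355),C=(245,237),D=(750,126))
for n,o in dict(sRL=dict(A=(365,279),C=(241,126),D=(732,20)),sRR=dict(A=(217,265),C=(37,126)),sFR=dict(C=(27,330),D=(497,203)),sFL=dict(C=(221,345),D=(706,227)),
  red=dict(C=(95,223),D=(594,94)),orange=dict(A=(306,345),C=(153,224),D=(655,103)),yellow=dict(C=(83,292),D=(576,165)),green=dict(C=(162,299),D=(659,178)),
  holeR=dict(B=(142,309),D=(50,91)),holeL=dict(B=(287,320),A=(99,319),D=(257,87)),cRL=dict(B=(300,261),A=(104,265),D=(278,0)),
  hdRL=dict(B=(246,314),D=(177,69)),hdFL=dict(B=(242,326),D=(180,102)), scrRR=dict(A=(558,252),C=(539,67)),scrRL=dict(A=(653,240),C=(672,66)),scrFL=dict(A=(660,268),C=(676,104)),scrFR=dict(A=(574,279),C=(526,107))).items(): T(n,**o)
def fit(obs,model,x0):
    def r(x): return np.concatenate([proj("wrist",P,TT[k])-f[k](p) for (k,p,P) in ((k,p,(lambda m:[x[0]+np.cos(x[2])*m[0]-np.sin(x[2])*m[1],x[1]+np.sin(x[2])*m[0]+np.cos(x[2])*m[1],m[2]])(m)) for k,p,m in obs)])
    s=least_squares(r,x0,loss="soft_l1"); print(model,s.x,np.degrees(s.x[2])); print(r(s.x).reshape(-1,2).round(1).tolist()); return s.x
S=.07
fit([("A",(199,338),(0,-.084,.055)),("B",(443,341),(0,-.084,.055)),("C",(4,227),(0,-.084,.055)),("D",(489,82),(0,-.084,.055)),
 ("A",(374,360),(0,.084,.055)),("B",(613,355),(0,.084,.055)),("C",(245,237),(0,.084,.055)),("D",(750,126),(0,.084,.055)),
 ("C",(221,345),(S,S,.028)),("D",(706,227),(S,S,.028)),("C",(27,330),(S,-S,.028)),("D",(497,203),(S,-S,.028)),("C",(37,126),(-S,-S,.028)),("C",(241,126),(-S,S,.028))],"board",[.54,.03,-.05])
fit([("B",(142,309),(0,-.084,.005)),("D",(50,91),(0,-.084,.005)),("A",(99,319),(0,.084,.005)),("D",(257,87),(0,.084,.005)),("D",(38,10),(-.065,-.098,.005)),("D",(35,176),(.065,-.098,.005)),("D",(272,181),(.065,.098,.005)),("B",(127,251),(-.065,-.098,.005)),("B",(300,261),(-.065,.098,.005)),("D",(62,103),(.011,-.045,.05)),("D",(180,102),(.011,.045,.05)),("D",(177,69),(-.011,.045,.05))],"cover",[.517,-.297,0])
a,b,h=.013,.045,.065
fit([("C",(539,67),(-a,-b,h)),("C",(672,66),(-a,b,h)),("C",(676,104),(a,b,h)),("C",(526,107),(a,-b,h)),("A",(558,252),(-a,-b,h)),("A",(653,240),(-a,b,h)),("A",(660,268),(a,b,h)),("A",(574,279),(a,-b,h)),("C",(493,83),(-.015,-.06,.022)),("C",(497,125),(.015,-.06,0)),("A",(536,242),(-.015,-.06,.022)),("A",(651,233),(-.015,.06,.022))],"scraper",[.45,.315,0])
E
python3 meas.py
```

```text
pinR [ 0.5239 -0.0626  0.041 ] miss 0.0015
pinL [0.5412 0.1045 0.0444] miss 0.0021
sRL [0.471  0.0979 0.0273] miss 0.0011
sRR [ 0.4569 -0.0447  0.0233] miss 0.0006
sFR [ 0.597  -0.0562  0.0269] miss 0.0005
sFL [0.6098 0.0834 0.0303] miss 0.0001
red [0.528  0.0026 0.0336] miss 0.0003
orange [0.5313 0.042  0.0339] miss 0.0006
yellow [ 0.5723 -0.0079  0.0336] miss 0.0001
green [0.5789 0.0468 0.0338] miss 0.0003
holeR [ 0.5084 -0.3808  0.0011] miss 0.0005
holeL [ 0.5196 -0.2142  0.0009] miss 0.0019
cRL [ 0.4597 -0.1998 -0.0047] miss 0.0018
hdRL [ 0.5055 -0.2539  0.0279] miss 0.0073
hdFL [ 0.5264 -0.267  -0.0002] miss 0.0045
scrRR [0.4387 0.2698 0.0548] miss 0.0063
scrRL [0.4254 0.3616 0.0542] miss 0.0036
scrFL [0.4506 0.3652 0.0587] miss 0.0003
scrFR [0.4626 0.2718 0.0607] miss 0.0057
board [ 0.5331  0.0207 -0.1005] -5.755922101385333
[[-3.6, 4.2], [0.3, 4.6], [-5.9, -0.4], [0.8, 0.9], [-1.3, 3.9], [2.4, 4.1], [-0.4, -0.9], [3.3, 0.3], [0.3, -0.2], [-0.7, -0.4], [-0.3, -0.4], [0.3, -1.3], [0.6, -1.2], [-0.3, -1.0]]
cover [ 0.5146 -0.2963 -0.0696] -3.9870002688361814
[[-1.1, 1.0], [-0.7, 0.1], [-0.2, 0.7], [0.7, -0.1], [0.4, -1.6], [-0.6, 1.0], [1.2, 1.5], [-0.7, -0.5], [1.2, -0.8], [-2.0, 0.7], [-1.0, -0.3], [1.3, -1.5]]
scraper [0.4447 0.3159 0.1297] 7.429815433733816
[[-3.2, -2.4], [-0.8, -1.5], [0.4, -0.3], [6.6, -1.2], [7.8, 0.2], [5.0, 1.6], [0.2, 1.9], [-2.5, 2.4], [-0.4, -2.7], [-2.6, 1.6], [1.3, 1.4], [-0.1, -0.7]]
```

```bash
cat >> h.py <<'E'
BD=np.array([.5333,.0205]); BY=np.radians(-5.8)
def b2w(x,y,z): c,s=np.cos(BY),np.sin(BY); return [BD[0]+c*x-s*y,BD[1]+s*x+c*y,z]
E
python3 - <<'E'
from h import *
print([ (ctrl.ik(p,down(y+o))) for p,y in [((.4447,.3159,.12),.13),(b2w(-.05,0,.06),BY),(b2w(.08,0,.06),BY),((.5146,-.2963,.04),-.07)] for o in (0,np.pi)])
sc=np.array([.4447,.3159]); R=down(.13)
ctrl.goto([*sc,.14],R)
print(ctrl.current_q())
print(ctrl.move_l([*sc,.029],.1,contact_N=8), ctrl.current_tool_pos())
ctrl.command_gripper(0.); print("w",ctrl.current_grip_width()*91,ctrl.current_tool_pos(),ctrl.current_contact_force())
ctrl.move_l([*sc,.10],.12); print("w",ctrl.current_grip_width()*91,ctrl.current_contact_force(),ctrl.current_wrist_torque(),ctrl.current_t())
cv2.imwrite("pics/s1.png",cv2.resize(ctrl.read_camera("side")[180:400,180:440],None,fx=2.5,fy=2.5))
E
```

```text
[array([29.116 , 28.4661, 94.6107, -0.    , 56.9232, 21.6675]), array([  29.116 ,   28.4661,   94.6107,   -0.    ,   56.9232, -158.3325]), array([ -4.0451,  30.2388, 106.1154,  -0.    ,  43.6458,   1.7549]), None, array([-4.4189, 37.4997, 87.5819, -0.    , 54.9183,  1.3811]), None, array([-35.6932,  37.9925,  91.1954,  -0.    ,  50.8121, -31.6825]), array([-35.6932,  37.9925,  91.1954,  -0.    ,  50.8121, 148.3175])]
[29.0918 26.915  93.4158 -0.0052 59.6376 21.6088]
False [0.445  0.3161 0.0295]
w 25.76578976633912 [0.4447 0.3159 0.029 ] [-0.151   0.7192 -1.3188]
w 25.75182467464983 [ 0.3107  0.0959 -1.8546] [-0.0972  0.0684 -0.0062] 10.5417
```

```bash
python3 - <<'E'
from h import *
from scipy.optimize import minimize
import itertools
M={}
for k in "AC":
    im=cv2.imread(f"pics/w{k}.png"); h=cv2.cvtColor(im,cv2.COLOR_BGR2HSV); m=cv2.inRange(h,(20,120,60),(35,255,255))
    q=proj("wrist",(.445,.316,.05),np.load(f"pics/w{k}.npy")).astype(int); w=np.zeros_like(m); w[max(0,q[1]-45):q[1]+45,q[0]-65:q[0]+65]=1; M[k]=(m*w>0)
    print(k,q,M[k].sum())
def cost(x,out=False):
    tot=0
    for k,m in M.items():
        T=np.load(f"pics/w{k}.npy"); c,s=np.cos(x[2]),np.sin(x[2])
        pts=np.array([proj("wrist",(x[0]+c*a*.013-s*b*.045,x[1]+s*a*.013+c*b*.045,z),T) for a,b,z in itertools.product((-1,1),(-1,1),(.022,.065))])
        hull=cv2.convexHull((pts*16).round().astype(np.int32)); w=np.zeros(m.shape,np.uint8); cv2.fillConvexPoly(w,hull,1,shift=4)
        tot+=1-(w.astype(bool)&m).sum()/(w.astype(bool)|m).sum()
    return tot
r=min((minimize(cost,[.4447,.3159,y],method="Nelder-Mead",options=dict(initial_simplex=[[.4447,.3159,y],[.45,.3159,y],[.4447,.322,y],[.4447,.3159,y+.08]])) for y in (.0,.06,.13)),key=lambda r:r.fun)
print(r.x,np.degrees(r.x[2]),r.fun)
E
```

```text
A [427 180] 1752
C [403  43] 1891Traceback (most recent call last):
  File "<stdin>", line 17, in <module>
  File "<stdin>", line 17, in <genexpr>
    res = _minimize_neldermead(fun, x0, args, callback, bounds=bounds,
                               **options)
    fxcc = func(xcc)
    fx = function(np.copy(x), *(wrapper_args + args))
  File "<stdin>", line 13, in cost
  File "h.py", line 18, in proj
    p=ctrl.camera_params(cam); T=tool@p["T_tool_cam"] if cam=="wrist" else p["pose"]
ValueError: time passes only in moves, steps and waits
```

View pics/s1.png

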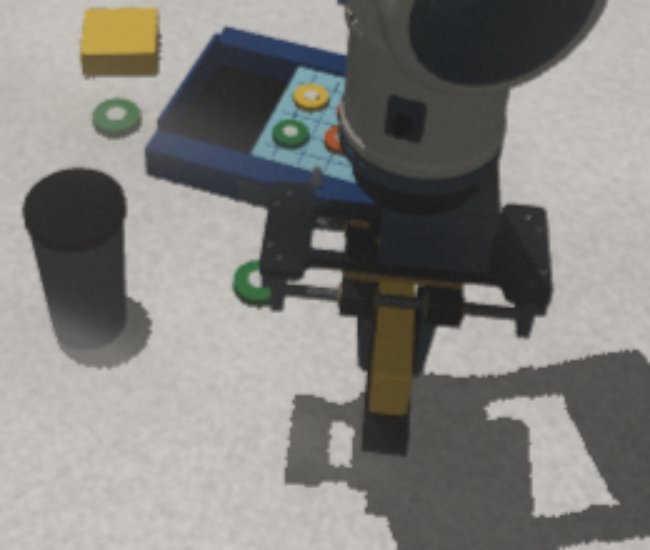

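```bash
sed -i 's/^def ray/import functools\nCP=functools.cache(lambda n: ctrl.camera_params(n))\ndef ray/; s/p=ctrl.camera_params(cam)/p=CP(cam)/' h.py
cat > sil.py <<'E'
from h import *
from scipy.optimize import minimize
import itertools
def silfit(M,box,x0):
    """M: list of (mask,toolpose); box (hx,hy,z0,z1); fit x,y,yaw by silhouette IoU"""
    def cost(x):
        tot=0; c,s=np.cos(x[2]),np.sin(x[2])
        for m,T in M:
            pts=np.array([proj("wrist",(x[0]+c*a*box[0]-s*b*box[1],x[1]+s*a*box[0]+c*b*box[1],z),T) for a,b,z in itertools.product((-1,1),(-1,1),box[2:])])
            w=np.zeros(m.shape,np.uint8); cv2.fillConvexPoly(w,cv2.convexHull((pts*16).round().astype(np.int32)),1,shift=4); w=w>0
            tot+=1-(w&m).sum()/(w|m).sum()
        return tot
    S=lambda y:[x0+np.array(d) for d in ([0,0,y],[.006,0,y],[0,.006,y],[0,0,y+.08])]
    r=min((minimize(cost,x0,method="Nelder-Mead",options=dict(initial_simplex=S(y))) for y in (-.1,-.05,.0)),key=lambda r:r.fun)
    print(r.x,np.degrees(r.x[2]),r.fun); return r.x
def mask(k,X,lo,hi,win=(65,45)):
    im=cv2.imread(f"pics/w{k}.png"); T=np.load(f"pics/w{k}.npy"); m=cv2.inRange(cv2.cvtColor(im,cv2.COLOR_BGR2HSV),lo,hi)
    q=proj("wrist",X,T).astype(int); w=np.zeros_like(m); w[max(0,q[1]-win[1]):q[1]+win[1],max(0,q[0]-win[0]):q[0]+win[0]]=1
    return (m>0)&(w>0),T
E
python3 - <<'E'
from sil import *
Y=[mask(k,(.445,.316,.05),(20,120,60),(35,255,255)) for k in "AC"]
for s in (Y,Y[:1],Y[1:]): silfit(s,(.013,.045,.022,.065),np.array([.4447,.3159,.1]))
B=mask("D",(.5146,-.2963,.03),(100,150,40),(130,255,255),(45,14)); print(B[0].sum())
silfit([B],(.011,.045,.005,.05),np.array([.5146,-.2963,0.]))
E
```

```text
[0.4455 0.3153 0.1332] 7.631226534112113 0.22357351996000852
[0.4442 0.3163 0.0848] 4.859394146659928 0.1093035078800203
[0.4452 0.3167 0.1354] 7.756400413188313 0.09095283926852749
990
[ 0.5153 -0.2994 -0.1122] -6.427689510897176 0.24311926605504586
```

```bash
python3 - <<'E'
from h import *
R=down(BY)
ctrl.move_l([*ctrl.current_tool_pos()[:2],.14],.15)
ctrl.goto(b2w(-.052,0,.14),R); ctrl.move_l(b2w(-.052,0,.07),.12)
print(ctrl.move_l(b2w(-.052,0,.053),.03,contact_N=4),ctrl.current_tool_pos(),ctrl.current_contact_force())
z=ctrl.current_tool_pos()[2]+.0012
ctrl.move_l(b2w(-.052,0,z),.03); print(ctrl.current_contact_force(),ctrl.current_wrist_torque())
for x in (-.02,.02,.06,.078):
    h=ctrl.move_l(b2w(x,0,z),.06,contact_N=15); print(x,h,ctrl.current_contact_force(),ctrl.current_tool_pos())
    if h: break
ctrl.sleep(.3); print(ctrl.current_t())
cv2.imwrite("pics/s2.png",cv2.resize(ctrl.read_camera("scene")[140:260,200:360],None,fx=4,fy=4,interpolation=cv2.INTER_CUBIC))
E
```

```text
True [0.4816 0.0257 0.0562] [ 0.2661  0.3035 -2.0144]
[ 0.3595  0.5317 -1.2028] [-0.0914  0.0287  0.0276]
-0.02 False [-1.1284 -0.2197 -0.7615] [0.5131 0.0225 0.0572]
0.02 False [ 0.2122 -0.2592 -2.3496] [0.5528 0.0185 0.0573]
0.06 False [-0.2012 -0.2049 -1.4246] [0.5926 0.0145 0.0573]
0.078 True [-0.4897  2.5783  6.989 ] [0.6063 0.0134 0.0577]
16.5
```

View pics/s2.png

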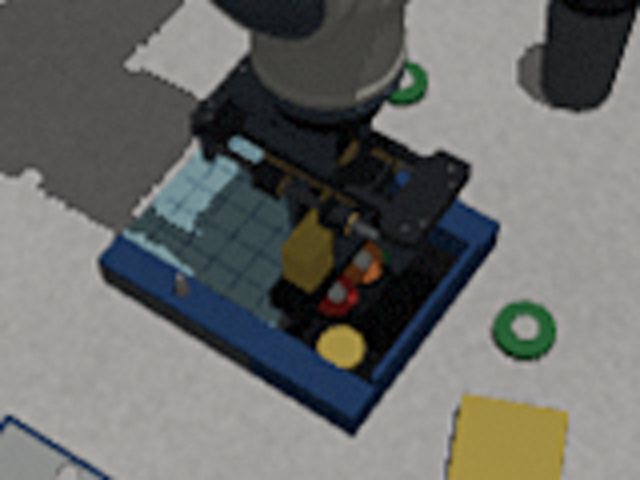

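```bash
python3 - <<'E'
from h import *
z=.0573
ctrl.move_l(b2w(.045,0,z),.06); ctrl.sleep(.3); print(ctrl.current_contact_force())
cv2.imwrite("pics/s3.png",cv2.resize(ctrl.read_camera("scene")[140:260,200:360],None,fx=4,fy=4,interpolation=cv2.INTER_CUBIC))
for x in (.065,.080):
    h=ctrl.move_l(b2w(x,0,z),.04,contact_N=20); print(x,h,ctrl.current_contact_force(),ctrl.current_tool_pos())
ctrl.move_l(b2w(.03,0,z),.1); ctrl.move_l(b2w(-.02,0,.15),.15); ctrl.sleep(.2); print(ctrl.current_t())
im,T=shot("wE"); a=ctrl.read_camera("scene")[140:260,200:360]; b=ctrl.read_camera("side")[180:280,230:370]
a=cv2.resize(a,None,fx=3,fy=3,interpolation=cv2.INTER_CUBIC);b=cv2.resize(b,(400,286),interpolation=cv2.INTER_CUBIC)
c=np.zeros((600,800,3),np.uint8); c[:286,:400]=b; c[:360,400:]=a[:, :400] ; w=cv2.resize(im,(320,240)); c[360:600,:320]=w
cv2.imwrite("pics/s4.png",c)
E
```

```text
[-2.2361  1.2684 11.4303]
0.065 False [-2.1207  0.6851  4.8872] [0.5964 0.0141 0.057 ]
0.08 True [-2.1838  0.8601 10.6146] [0.6052 0.0134 0.0573]
20.0833
```

View pics/s4.png

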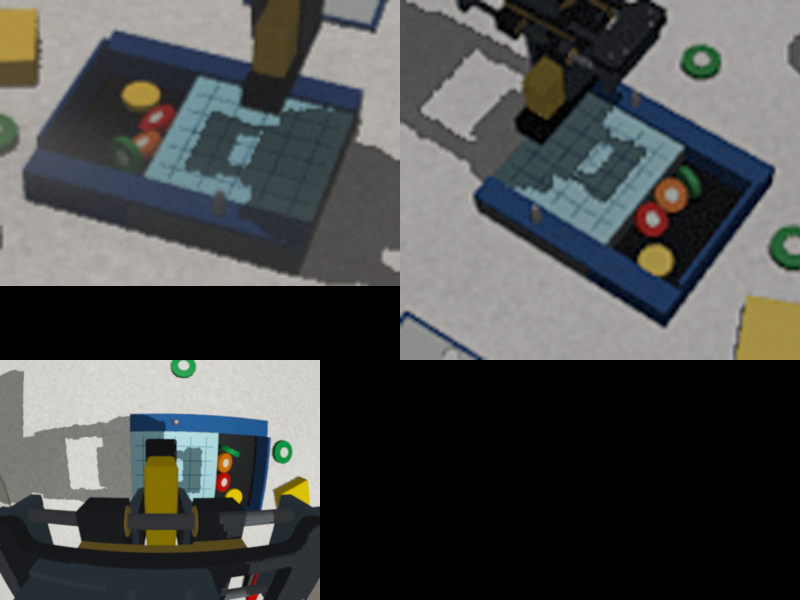

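```bash
python3 - <<'E'
from h import *
print(ctrl.current_contact_force(),ctrl.current_wrist_torque(),ctrl.current_grip_width()*91)
ctrl.goto(b2w(-.02,-.10,.21),down(BY)); ctrl.sleep(.3); shot("wF")
ctrl.goto(b2w(.02,-.04,.24),down(BY)); ctrl.sleep(.3); shot("wG")
ims={k:(cv2.imread(f"pics/w{k}.png"),np.load(f"pics/w{k}.npy"),"wrist") for k in "EFG"}
for n in("scene","side"): ims[n]=(ctrl.read_camera(n),None,n)
HS=dict(red=((175,120,60),(185,255,255)),orange=((5,130,60),(16,255,255)),yellow=((20,120,60),(35,255,255)),green=((50,90,30),(85,255,255)),)
c,s=np.cos(BY),np.sin(BY)
for n,(lo,hi) in HS.items():
    rays={};
    for k,(im,T,cam) in ims.items():
        h=cv2.cvtColor(im,cv2.COLOR_BGR2HSV); m=cv2.inRange(h,lo,hi)
        if n=="red": m=cv2.inRange(h,(172,120,60),(180,255,255))|cv2.inRange(h,(0,120,60),(4,255,255))
        q=np.array([proj(cam,b2w(x,y,.02),T) for x,y in((.07,-.07),(.155,-.07),(.155,.07),(.07,.07))]); w=np.zeros_like(m); cv2.fillConvexPoly(w,q.round().astype(np.int32),255)
        m=cv2.morphologyEx(m&w,cv2.MORPH_CLOSE,np.ones((3,3),np.uint8))
        cs=cv2.findContours(m,0,1)[0]
        if not cs: continue
        cc=cv2.convexHull(max(cs,key=cv2.contourArea)); M=cv2.moments(cc)
        if M["m00"]<25: continue
        rays[k]=(ray(cam,(M["m10"]/M["m00"],M["m01"]/M["m00"]),T),M["m00"])
    if len(rays)>1:
        X,e=tri([r for r,_ in rays.values()]); d=X[:2]-BD
        print(n,{k:int(a) for k,(_,a) in rays.items()},"board",np.array([c*d[0]+s*d[1],-s*d[0]+c*d[1],X[2]]),round(e,4))
print(ctrl.current_t())
im=ims["G"][0]; q=proj("wrist",b2w(.1,0,.02),ims["G"][1]).astype(int); print(q)
cv2.imwrite("pics/trough.png",cv2.resize(im[max(0,q[1]-75):q[1]+75,q[0]-100:q[0]+100],None,fx=4,fy=4,interpolation=cv2.INTER_CUBIC))
E
```

```text
[-0.5404  0.261  -1.0559] [-0.0926  0.0625  0.0164] 25.730328216130737
red {'E': 718, 'F': 571, 'G': 554, 'scene': 89, 'side': 76} board [ 0.0874 -0.0149  0.0171] 0.0019
orange {'E': 765, 'F': 557, 'G': 126, 'scene': 91, 'side': 41} board [0.0874 0.0188 0.0191] 0.0022
yellow {'E': 598, 'F': 700, 'G': 616, 'scene': 89, 'side': 99} board [ 0.1152 -0.0457  0.0094] 0.0024
green {'E': 374, 'F': 396, 'G': 256, 'scene': 48} board [0.0949 0.0408 0.0216] 0.0021
21.9833
[348 148]
```

View pics/trough.png

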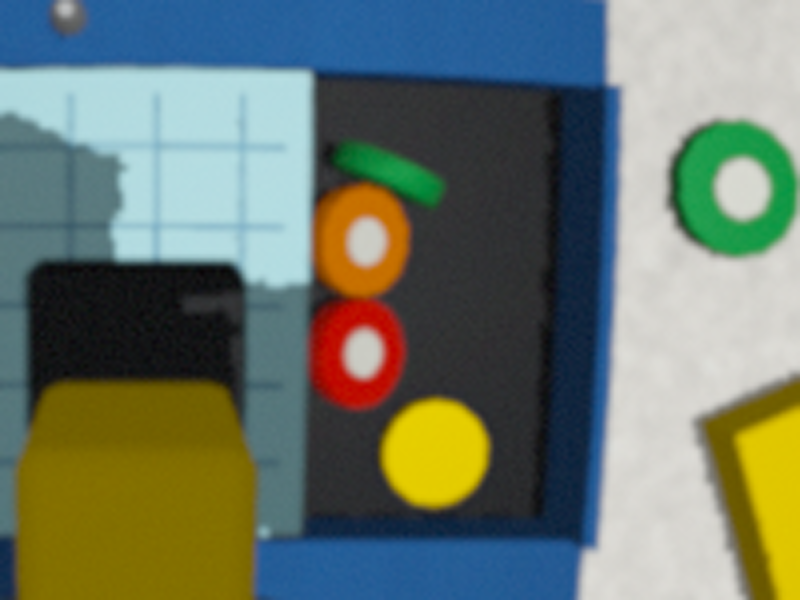

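```bash
python3 - <<'E'
from h import *
sc=[.4447,.3159]; R=down(.13)
ctrl.goto([*sc,.12],R); ctrl.move_l([*sc,.036],.12)
print(ctrl.move_l([*sc,.024],.03,contact_N=5),ctrl.current_tool_pos(),ctrl.current_contact_force())
ctrl.command_gripper(1.); ctrl.sleep(.2); print(ctrl.current_contact_force(),ctrl.current_grip_width())
ctrl.move_l([*sc,.17],.15)
R=down(BY); out=np.zeros((600,800,3),np.uint8)
for i,(n,F) in enumerate(dict(pl=(.5412,.1045,.05),pr=(.5239,-.0626,.05),hl=(.5196,-.2142,.005),hr=(.5084,-.3808,.005)).items()):
    ctrl.goto([F[0]-.06*R[0,0],F[1]-.06*R[1,0],.16],R); ctrl.sleep(.25); im,T=shot("w"+n)
    q=proj("wrist",F,T); u0,v0=int(q[0])-50,max(0,int(q[1])-37); print(n,u0,v0,q)
    out[300*(i//2):300*(i//2)+300,400*(i%2):400*(i%2)+400]=cv2.resize(im[v0:v0+75,u0:u0+100],(400,300),interpolation=cv2.INTER_CUBIC)
cv2.imwrite("pics/four.png",out); print(ctrl.current_t())
E
```

```text
True [0.4451 0.3164 0.0283] [ 0.9635  0.8354 -2.5706]
[ 1.683  -0.2889  0.4668] 0.9996359891536638
pl 232 99 [282.6958 136.8253]
pr 232 99 [282.363  136.8475]
hl 232 97 [282.2861 134.8747]
hr 232 97 [282.0582 134.8055]
31.3
```

View pics/four.png

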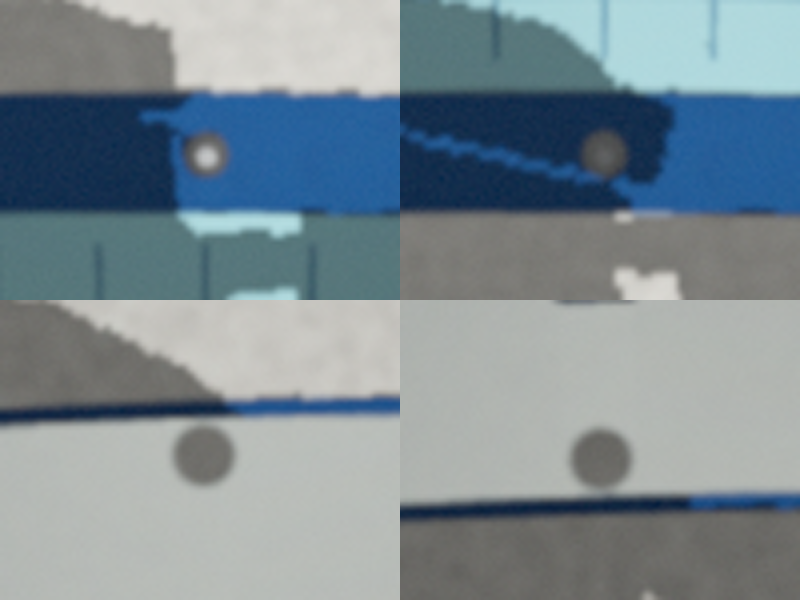

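```bash
python3 - <<'E'
from h import *
m=lambda n,v0,p,z: onplane("wrist",(232+(p[0]+.5)/4-.5,v0+(p[1]+.5)/4-.5),z,np.load(f"pics/w{n}.npy"))
for a,b in [((m("pl",99,(206,156),.05)),(m("pr",99,(203,153),.05))),((m("hl",97,(204,156),.004)),(m("hr",97,(201,158),.004)))]:
    d=a-b; print(a,b,"mid",(a+b)/2,"len",np.linalg.norm(d),"yaw",np.degrees(np.arctan2(-d[0],d[1])))
print(ctrl.current_t())
E
```

```text
[0.5415 0.1038 0.05  ] [ 0.5239 -0.0626  0.05  ] mid [0.5327 0.0206 0.05  ] len 0.1673269447366795 yaw -6.03462308179982
[ 0.5199 -0.215   0.004 ] [ 0.5081 -0.3821  0.004 ] mid [ 0.514  -0.2986  0.004 ] len 0.16753399070442335 yaw -4.030692344718989
31.3
```

```bash
sed -i 's/^BD=.*/BD=np.array([.5327,.0206]); BY=np.radians(-6.03)/' h.py; python3 - <<'E'
from h import *
cv=[.514,-.2986]; R=down(np.radians(-4.03))
ctrl.goto([*cv,.11],R)
print(ctrl.move_l([*cv,.0145],.1,contact_N=8),ctrl.current_tool_pos())
ctrl.command_gripper(0.); print("w",ctrl.current_grip_width()*91,ctrl.current_tool_pos())
ctrl.move_l([*cv,.06],.06); print("w",ctrl.current_grip_width()*91,ctrl.current_contact_force(),ctrl.current_wrist_torque())
ctrl.move_l([*cv,.16],.15)
B=list(BD); R=down(BY)
ctrl.goto([*B,.16],R); ctrl.move_l([*B,.085],.1); ctrl.sleep(.3)
print(ctrl.current_tool_pos(),ctrl.current_contact_force(),ctrl.current_t())
im,T=shot("wH"); print(proj("wrist",b2w(0,.084,.055),T),proj("wrist",b2w(0,.084,.085-.0145),T))
h=ctrl.move_l([*B,.060],.03,contact_N=6); print(h,ctrl.current_tool_pos(),ctrl.current_contact_force(),ctrl.current_wrist_torque(),ctrl.current_t())
E
```

```text
False [ 0.5143 -0.2989  0.0151]
w 21.90592548442127 [ 0.514  -0.2986  0.0145]
w 21.993049487633147 [ 0.2489  0.4922 -1.0677] [-0.0738  0.0499 -0.0062]
[0.5329 0.0206 0.0854] [-1.1914 -1.4816 -2.3345] 38.2583
[282.3322 102.383 ] [282.4006 100.7319]
False [0.5328 0.0206 0.0601] [-0.8124  0.3691 -2.9032] [-0.1017  0.0397  0.0175] 39.2917
```

```bash
python3 - <<'E'
from h import *
B=list(BD)
h=ctrl.move_l([*B,.044],.02,contact_N=6); p=ctrl.current_tool_pos(); print(h,p,ctrl.current_contact_force(),ctrl.current_t())
ctrl.sleep(.2)
if .044<p[2]<.050:
    ctrl.command_gripper(1.); ctrl.sleep(.2); print(ctrl.current_contact_force())
    ctrl.move_l([*B,.17],.12); ctrl.goto([.45,-.12,.30],down(np.pi/2)); ctrl.sleep(.3)
    a=ctrl.read_camera("scene")[90:270,190:370]; b=ctrl.read_camera("side")[150:390,200:390]
    o=np.zeros((600,800,3),np.uint8); o[:,:]=0; o[:400,:400]=cv2.resize(a,(400,400),interpolation=cv2.INTER_CUBIC); o[:505,400:]=cv2.resize(b,(400,505),interpolation=cv2.INTER_CUBIC)
    cv2.imwrite("pics/fin.png",o); print(ctrl.current_t())
E
```

```text
True [0.5326 0.0206 0.0471] [-0.6371 -0.7115  3.0721] 39.9167
[ 0.6082 -0.3828 -0.0271]
44.8167
```

View pics/fin.png

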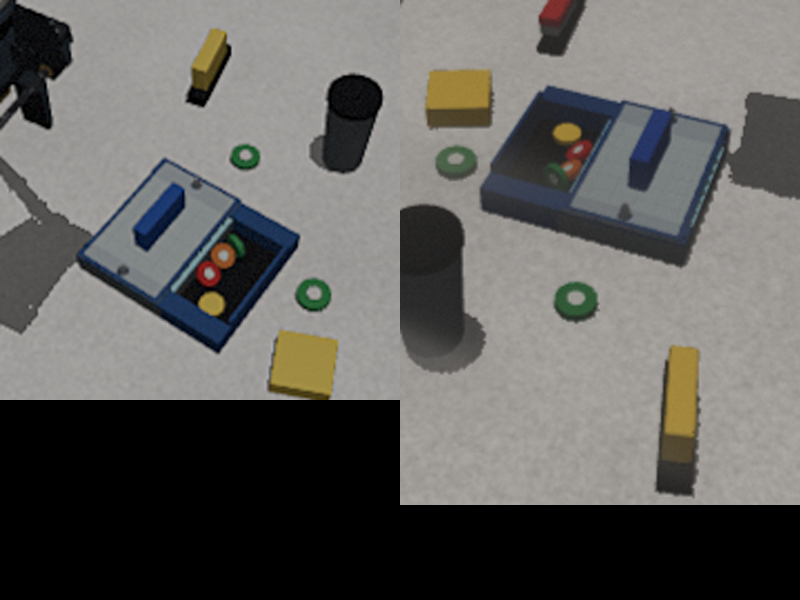

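The picture shows the cover flat on the curbs with both pins up through its holes, at about (123,270) and (196,184) in the left half. All four chips lie in the trough around (215,275). The scraper stands upright on its own at (210,60), and the bystanders look unmoved.

```bash
python3 -c "
from bench import ctrl
print(ctrl.current_contact_force(),ctrl.current_t()); ctrl.sign_off()"
```

```text
[ 0.00478042 -0.28192476  0.22937985] 44.8167
the job is handed in; nothing more can be done
```

I did the whole job and handed it in at about 45 s of the 69 s allowed; the sign-off gives no verdict. Only the scraper touched the chips.

**Chips:** All four are in the trough, at board x from about 87 to 115 mm and heights from 9 to 22 mm, under the 27 mm limit. The yellow chip lies face down, red and orange lean on the sheet's edge, and green stands on its rim against orange.

**Scraper:** It is back where it started, upright and let go. I lowered it until it touched the desk.

**Cover:** Both pins went through the holes without any contact, and it touched down on the curbs with the underside about 32.6 mm up. The last picture shows it flat over both pins, and force on the open, withdrawn gripper is near zero. I did not measure its tilt or final centre separately.

**Disagreements:**
- **Sweep:** It stopped twice on its force limit, with up to about 11 N upward on the scraper near the sheet's edge. I never found the cause, but the pictures showed the chips in and the scraper square in the grip.
- **First measurements:** My first pin readings came out about 12 mm low because I had picked mid-pin instead of the tip. The first scraper corners were also several pixels off. I re-measured the pins and holes close up, and matched the scraper grip's outline instead. The close-ups gave spacings of 167.3 and 167.5 mm against the stated 168 mm.

I viewed 12 pictures, two over the budget of 10.

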